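Lower the scanner post one hole and slide the stock tray under it

ROBOT

A 6-joint arm with a two-finger parallel gripper is mounted at the origin on the work surface. World frame = base frame: x ahead of the robot, y to its left, z up, the work surface at z = 0. Lengths are in m, angles in rad, forces in N, time in s.
With the tool pointing down it reaches from about 0.35 to 0.975 m from the base axis. Payload 4.9 kg.
Tool frame: the origin (TCP) lies at the very end of the fingers, on their centre line; the grasp point (between the pads) lies 19 mm behind it; z points along the fingers, y is the direction in which the jaws open and shut (so a half turn about z gives the same grasp; the last joint's range is limited). The gripper opens to 85 mm and grips with 20 to 120 N. Pads are 22 mm wide; open, the fingers measure 114 mm over their backs; the gripper's body (76 mm by 85 mm) begins 54 mm behind the grasp point. The pads swing forward as they close: fully open they stand 13 mm farther back than shut.
Start: joints at [-1.389, 0.053, 1.613, -0, 1.476, -0.119], TCP at [0.185, -0.597, 0.231] pointing down, gripper open.
Joint ranges: [-3.01, 3.01], [-1.01, 2.22], [0.06, 2.58], [-1.02, 4.17], [0.09, 2.62], [-3.14, 3.14]. Speed limits (rad/s): [2.57, 2.57, 3.14, 3.14, 3.14, 3.14].

INTERFACE

Orientations are given as a unit quaternion [x, y, z, w].
In Python, from cell import telemetry, viewer, robot gives the robot as it stands. The module is installed in compiled form; this text tells all that it offers.
- The arm moves only by the shell command python3 -m jog 'ROWS' [OPENING]. ROWS is JSON, a list of rows, each a list of 2 entries, a list of its own where there are three numbers: the shift along the tool's x, y, z in cm, then the turn, a rotation vector about the tool's x, y, z in rad. In form: [[[dx, dy, dz], [wx, wy, wz]], ...]. A call has 1 to 12 rows; each row shifts and turns the commanded pose from where the row before left it, along the tool's axes as they then stand; what a row does not reach is not made up. A row lasts 1/8 s, in which the tool goes at most 62.5 mm and 10.7 degrees, less where a joint would pass 70% of its speed; a pose out of reach is approached as far as the arm can. A call with a gripper value outside its range is refused whole. OPENING is the opening, from 0 (shut) to 1 (fully open), set as the call begins (- or left out, the last holds). The fingers move at their own pace and stop on an object; the grip force is fixed at half the most. Time passes only in rows, so rows that do not move let the fingers close. It gives the time, the measured TCP pose, the force and the opening at its end, in the units of the state.
- telemetry.get_state(): the state, without advancing time (a new reading comes with each control period).
- viewer.camera(name): name is "scene" or "side" or "wrist"; returns the picture (400x640x3 uint8, red, green, blue); there is no depth.
- viewer.camera_model(name): a dict with "intrinsics" (3x3 intrinsics, pixels), "k1" (the pictures are not rectified: a ray, as slopes to the right and down, at radius r is drawn at 1 + k1 r^2 times it, then the intrinsics apply), "R" (3x3) and "t" (3): a world point X has camera coordinates R X + t. Camera axes: x right, y down, z forward; pixel columns grow to the right and rows downward; lengths in m; the calibration is good to about 2 mm. A picture is of the moment at which its call begins: read the wrist's pose just before it. camera_model takes no time and is no camera call; for the wrist camera it gives the pose at the moment of the call.
- robot.close_job(): hands the job in, once; it reports no verdict.
The state is a dict: "clock": time; "joint_positions": joint angles; "joint_velocities": joint speeds; "joint_torque": joint torques, N m; "tcp_pos": TCP position; "ee_rot": TCP orientation; "wrist_force": force on the tool from outside, world axes, zero at the start; "torque": the same for the moment, N m; "grip_width": finger opening in m.
Only numpy, scipy, OpenCV 4.12 (cv2) and the standard library are available. Lean on these libraries where they do the work, as an engineer would, in place of code of your own. Each camera call takes 0.05 s, during which the arm holds its last target.

TASK

The scanner is set too high for these squat bottles: press the sprung release button on top of its telescoping post and collapse the post by exactly one hole, so that the latch springs out again in the next hole down. Then slide the cardboard tray of bottles along the bench, without lifting it, until its far end rests squarely against the stand's upright fence, centred on it under the scanner. Leave the bottle, carton and tape dispenser where they are.

Things in the scene. Friction and masses are not known exactly. Their poses are not given: they have to be found in the camera images.
- stand: Fixed dark steel scanner stand. Origin: on the bench at the middle of the foot of the fence face; its y axis (within 0.2 rad of world y) points from the tray's side through the fence, the way the tray is pushed; z up. Behind the fence: base plate 10 mm thick, x -75 to 75, y 0 to 110 mm, with a square outer post 34 x 34 mm on the axis x 0, y 50 mm, up to z 150 mm.
- fence (a point): Same point as the stand's origin: foot of the fence, an upright plate 150 mm wide (stand x), 55 mm high, 5 mm thick, its working face at stand y = 0 looking to -y.
- latch (a point): Centre of the steel latch pin (8 mm high, 10 mm wide) on the post's +x side, moving with the mast. It locks in one of three windows 12 mm high in the outer post at z = 125, 85 and 45 mm (40 mm apart), so with 2 mm of play up and down. At the start it is in the top one.
- mast (a joint): Downward travel (m) of the inner tube with beam and scanner: 0 as found, latched in the top hole; 0.040 next hole; 0.080 last hole; stop at 0.083. Latched, it moves only in its 2 mm play. Unlatched, friction holds it at any height; 7 to 9 N moves it down. Pushed down on the beam with the button let go and the pin between holes, it stops when the pin snaps into the next hole; with the button held in it passes the holes.
- release (a joint): Press (m) of the button: 0 fully out, 0.010 fully in. 1.5 N starts it, 5 N presses it fully. It draws the pin in: free of its hole from about 0.0085. With the pin between holes the button stays in at about 0.0085 by itself; when the pin springs out in a hole it returns to 0. Pushing harder on the fully pressed button moves the mast down.
- button_top (a point): Centre of the top of the round black release button, 28 mm in diameter, on the post's axis (stand x 0, y 50 mm), standing 14 mm proud of the grey beam when out. Pressed straight down. At the start 277 mm above the bench; moves with button and mast.
- beam_top (a point): On the flat top of the horizontal grey beam at stand x 0, y -20 mm; at the start 263 mm above the bench, moving down with the mast. The beam is 56 mm wide (stand x) and reaches from stand y -95 to +80 mm.
- scan_window (a point): Centre of the underside of the black scanner head (70 x 62 mm) that hangs from the beam at stand x 0, y -65 mm; at the start 125 mm above the bench.
- tray: Loose open cardboard tray, 120 mm (its x) by 160 mm (its y), walls 38 mm high, 4 mm thick, nine squat bottles wedged in it, caps 57 mm above the bench. About 0.5 kg. Origin: centre of its underside. Its +y end goes to the fence; 50 mm of floor at the -y end are empty. In place, its origin is at stand x 0, y -80 mm, y axes parallel. Starts 75 to 130 mm short of the fence.
- bottle: Bystander: upright white bottle, 52 mm in diameter, 140 mm high. Origin: centre of its underside.
- carton: Bystander: closed cardboard carton 130 x 90 x 80 mm. Origin: centre of its underside.
- tape_stand: Bystander: grey tape dispenser 160 x 50 mm, 98 mm high, with a roll of tape. Origin: centre of its underside.
Not all that is in view belongs to the job. Leave any blue, red or yellow look-alike of the tray alone.

How it is judged:
By the outcome, as a careful person would: the job done as asked, in the order asked, and still so for the second after the job is handed in, with the robot touching nothing.
It also fails if it takes over 58 s, if anything falls off the work surface, if the arm or the gripper's body presses on something with over 40 N, if the wrist force passes 120 N, or if a joint passes its speed limit or range.

## Working session

There is one attempt and no reset: what is moved stays moved. The work goes in short steps, Python scripts to look and compute and a shell command to move; the robot and the scene stay as the last step left them, time stands still between calls to the robot, and variables do not carry over. Pictures are saved under pics/ and viewed, and the job is handed in when it is done.

```bash
mkdir -p pics; python3 - <<'E'
from cell import telemetry, viewer, robot
import cv2
for n in ["scene","side","wrist"]:
    im=viewer.camera(n); cv2.imwrite(f"pics/{n}0.png",im[:,:,::-1])
    m=viewer.camera_model(n); print(n,m)
s=telemetry.get_state(); print(s)
E
```

```text
scene {'intrinsics': array([[464.62098366,   0.        , 318.36878712],
       [  0.        , 464.62098366, 192.5620034 ],
       [  0.        ,   0.        ,   1.        ]]), 'k1': 0.012641860553266307, 'R': array([[-0.42237876,  0.90611361, -0.02354393],
       [ 0.52613439,  0.22393755, -0.82038684],
       [-0.73809131, -0.35890125, -0.571324  ]]), 't': array([ 0.3210911 , -0.14380628,  1.84540052])}
side {'intrinsics': array([[385.26262412,   0.        , 318.96545982],
       [  0.        , 385.26262412, 198.71494482],
       [  0.        ,   0.        ,   1.        ]]), 'k1': -0.05607639869558791, 'R': array([[-0.77668409, -0.62978494, -0.01152175],
       [-0.3239997 ,  0.41512618, -0.85011438],
       [ 0.54017221, -0.65653727, -0.52647203]]), 't': array([0.41297662, 0.36481236, 1.19431197])}
wrist {'intrinsics': array([[280.19315634,   0.        , 320.04999507],
       [  0.        , 280.19315634, 202.42442318],
       [  0.        ,   0.        ,   1.        ]]), 'k1': 0.009967266115960192, 'R': array([[ 0.29559056, -0.95531108, -0.00263938],
       [-0.9048019 , -0.28084647,  0.32009183],
       [-0.30652853, -0.09222801, -0.94738285]]), 't': array([-0.62467572, -0.04064854,  0.38131089])}
{'clock': 0.15, 'joint_positions': array([-1.38900485e+00,  5.32083512e-02,  1.61398895e+00,  2.86099566e-05,
        1.47600978e+00, -1.19030811e-01]), 'joint_velocities': array([-0.00072681, -0.00216822, -0.00364099,  0.00085121, -0.00177685,
       -0.00112639]), 'joint_torque': array([-5.72688759e-05, -3.94240594e+01, -3.70722663e+01, -2.36546421e-04,
        4.60305004e-03,  2.04856906e-05]), 'tcp_pos': array([ 0.18509106, -0.59644876,  0.23033731]), 'ee_rot': array([ 9.88709436e-01,  1.49843250e-01, -1.10938711e-05, -8.07264620e-04]), 'wrist_force': array([-0.46098585,  0.30372502,  0.2801447 ]), 'torque': array([ 0.04772026, -0.02269845,  0.02673791]), 'grip_width': 0.08582540479237478}
```

View pics/scene0.png

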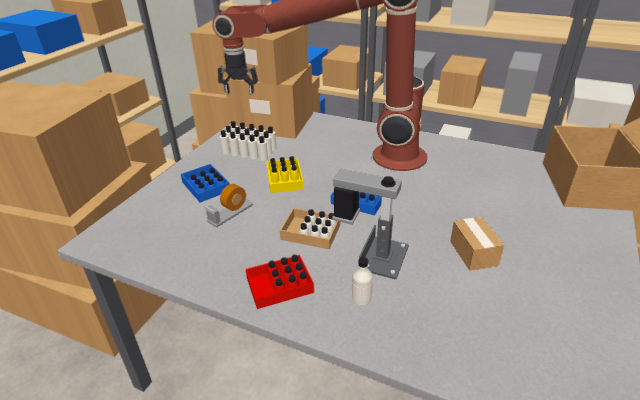

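View pics/side0.png

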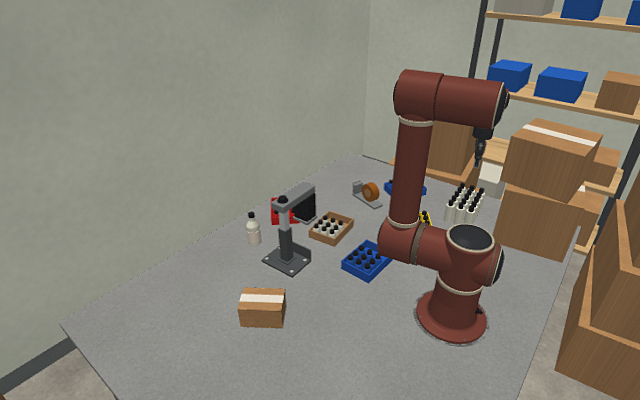

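View pics/wrist0.png

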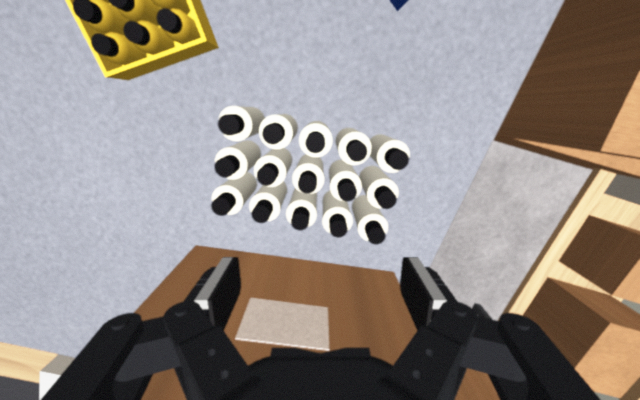

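The scene picture shows these tray candidates:
- cardboard tray (310,228), which is the one I want
- red (280,280)
- yellow (285,172)
- blue (205,182)
- blue behind the scanner (368,203)
- loose bottles (248,140)

The button could be the black disc (388,182), and the bottle cap (364,262) is its look-alike. I'll check both choices in close crops.

```bash
cat > h.py <<'E'
import numpy as np, cv2
from cell import telemetry, viewer
def model(n):
    return viewer.camera_model(n)
def ray(m,u,v):
    K=m["intrinsics"]; d=np.array([(u-K[0,2])/K[0,0],(v-K[1,2])/K[1,1]]); p=d.copy()
    for _ in range(20): p=d/(1+m["k1"]*(p@p))
    r=m["R"].T@np.array([p[0],p[1],1]); return -m["R"].T@m["t"], r
def atz(m,u,v,z):
    c,r=ray(m,u,v); return c+r*(z-c[2])/r[2]
def proj(m,X):
    X=np.atleast_2d(X)@m["R"].T+m["t"]; p=X[:,:2]/X[:,2:]; p=p*(1+m["k1"]*(p**2).sum(1))[:,None]
    K=m["intrinsics"]; return p*[K[0,0],K[1,1]]+[K[0,2],K[1,2]]
def tri(obs):
    A=np.zeros((3,3));b=np.zeros(3)
    for m,u,v in obs:
        c,r=ray(m,u,v); r=r/np.linalg.norm(r); P=np.eye(3)-np.outer(r,r); A+=P;b+=P@c
    return np.linalg.solve(A,b)
def crop(src,box,s,out):
    im=cv2.imread(src) if isinstance(src,str) else src[:,:,::-1]
    x0,y0,x1,y1=box; cv2.imwrite(out,cv2.resize(im[y0:y1,x0:x1],None,fx=s,fy=s,interpolation=cv2.INTER_CUBIC))
E
python3 - <<'E'
from h import *
crop("pics/scene0.png",(270,160,420,285),5,"pics/sc1.png")
crop("pics/side0.png",(250,170,370,290),5,"pics/si1.png")
E
```

```text
(no output)
```

View pics/sc1.png

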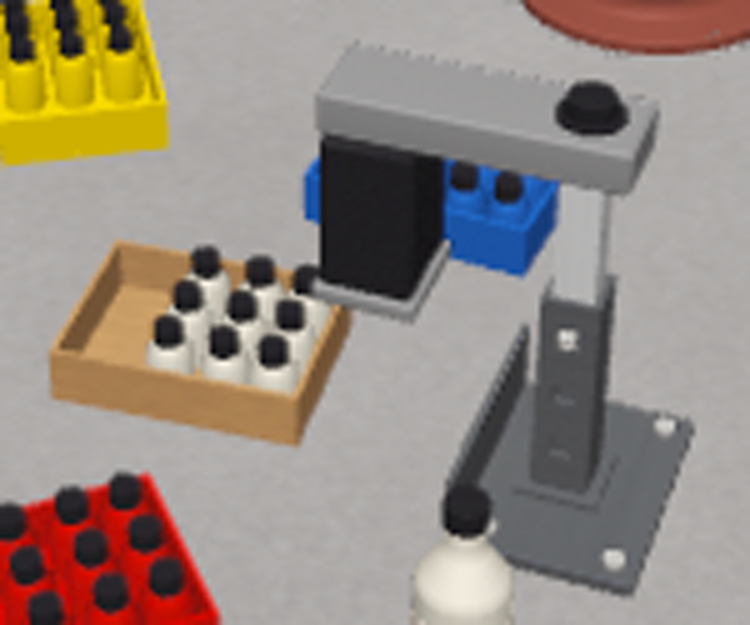

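View pics/si1.png

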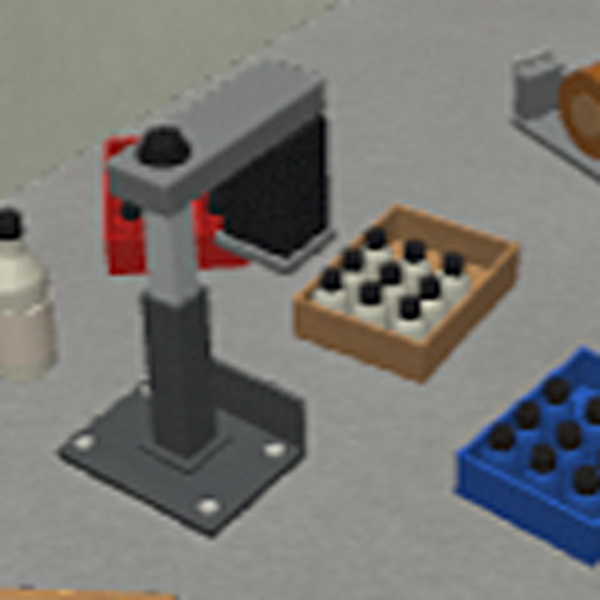

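```bash
cat > fit.py <<'E'
from h import *
from scipy.optimize import least_squares
def fit(obs,x0,lab=""):
    def f(p):
        c,s=np.cos(p[2]),np.sin(p[2]); R=np.array([[c,-s,0],[s,c,0],[0,0,1]])
        return np.concatenate([proj(m,R@np.array(X)/1000+[p[0],p[1],0])[0]-uv for m,X,uv in obs])
    r=least_squares(f,x0,loss="soft_l1"); print(lab,r.x.round(4),"deg",np.degrees(r.x[2]).round(2)); print(r.fun.reshape(-1,2).round(1).tolist()); return r.x
E
python3 - <<'E'
from fit import *
a,b=model("scene"),model("side")
S=lambda x,y:np.array([x/5+270-.4,y/5+160-.4]); D=lambda x,y:np.array([x/5+250-.4,y/5+170-.4])
st=[(a,(0,50,277),S(594,91)),(b,(0,50,277),D(165,137)),(a,(-75,110,10),S(693,425)),(a,(75,110,10),S(632,588)),
(b,(75,110,10),D(62,453)),(b,(-75,110,10),D(212,530)),(a,(-75,0,55),S(528,325)),(b,(-75,5,55),D(303,402)),
(a,(-28,80,263),S(658,100)),(a,(28,-95,263),S(317,97)),(a,(-28,-95,263),S(358,42))]
p=fit(st,[.7,0,0],"stand")
tr=[(a,(-60,-80,38),S(120,243)),(a,(60,-80,38),S(52,352)),(a,(60,80,0),S(298,442)),(a,(60,-80,0),S(52,398)),
(b,(60,80,38),D(296,303)),(b,(-60,-80,38),D(518,243)),(b,(60,-80,38),D(397,207)),(b,(-60,80,0),D(424,382)),(b,(60,80,0),D(296,335))]
q=fit(tr,[.7,-.2,0],"tray")
c,s=np.cos(p[2]),np.sin(p[2]);R=np.array([[c,-s],[s,c]])
print("tray in stand",R.T@(q[:2]-p[:2]),"dyaw",q[2]-p[2])
print("button",p[:2]+R@[0,.05],"beam",p[:2]+R@[0,-.02])
print("bottle base",atz(a,362,302,0))
E
```

```text
stand [0.5842 0.0761 0.0445] deg 2.55
[[0.1, 0.7], [-0.2, -0.4], [0.8, -0.9], [0.3, -0.0], [-1.1, -1.1], [0.1, 0.1], [-0.7, -0.7], [-0.1, 0.1], [0.8, 0.1], [-0.2, -1.1], [-1.2, -0.4]]
tray [ 0.5616 -0.1189  0.129 ] deg 7.39
[[-0.6, -0.8], [-0.4, -0.1], [0.5, 0.9], [0.4, 0.1], [-0.4, -0.8], [0.8, 0.2], [-0.1, -0.8], [0.2, 0.7], [-0.1, 0.4]]
tray in stand [-0.03122397 -0.19372417] dyaw 0.08453200876768657
button [0.58195012 0.12601433] beam [0.58506189 0.05608353]
bottle base [7.68235829e-01 1.31248835e-01 1.11022302e-16]
```

```bash
python3 -m jog '[[[0,0,-5],[0,0,0.128]],[[0,0,-5],[0,0,0.128]],[[0,0,-4],[0,0,0]],[[3,-5,0],[0,0,0]],[[3,-5,0],[0,0,0]],[[3,-5,0],[0,0,0]],[[3,-5,0],[0,0,0]],[[3,-5,0],[0,0,0]],[[3,-5,0],[0,0,0]],[[3,-5,0],[0,0,0]],[[3,-5,0],[0,0,0]]]' 0
```

```text
clock: 1.52
tcp_pos: [0.4074, -0.1847, 0.3711]
ee_rot: [1.0, 0.022, 0.0, 0.0]
wrist_force: [0.4, -0.0, 1.0]
grip_width: 0.0003
```

```bash
python3 -m jog '[[[3.1,-5,0],[0,0,0]],[[3.1,-5,0],[0,0,0]],[[3.1,-5,0],[0,0,0]],[[3.1,-5,0],[0,0,0]],[[2,-3,0],[0,0,0]],[[0,0,0],[0,0,0]]]' 0; python3 - <<'E'
from h import *
m=model("wrist"); s=telemetry.get_state(); print(s["tcp_pos"],-m["R"].T@m["t"])
im=viewer.camera("wrist"); crop(im,(0,0,640,400),1,"pics/w2.png")
print(proj(m,[[.582,.126,.277],[.5851,.056,.263]]))
E
```

```text
clock: 2.28
tcp_pos: [0.5409, 0.0515, 0.3703]
ee_rot: [1.0, 0.024, -0.001, -0.0]
wrist_force: [-0.8, -0.9, 0.3]
grip_width: 0.0001
[0.54086828 0.05152565 0.37026459] [0.62437367 0.05480841 0.5123773 ]
[[233.1881484  155.90005665]
 [316.87912674 153.62210102]]
```

View pics/w2.png

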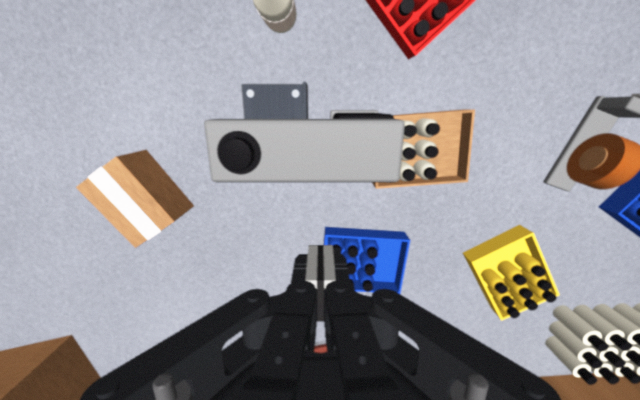

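Wrist view: the black button disc is at about (238,152) on the grey beam, which has corners (206,122), (399,121), (403,181) and (213,181). I'll refine from an enlarged crop.

```bash
python3 - <<'E'
from h import *
crop("pics/w2.png",(195,75,355,195),5,"pics/w2c.png")
crop("pics/w2.png",(325,90,485,200),5,"pics/w2d.png")
E
```

```text
(no output)
```

View pics/w2c.png

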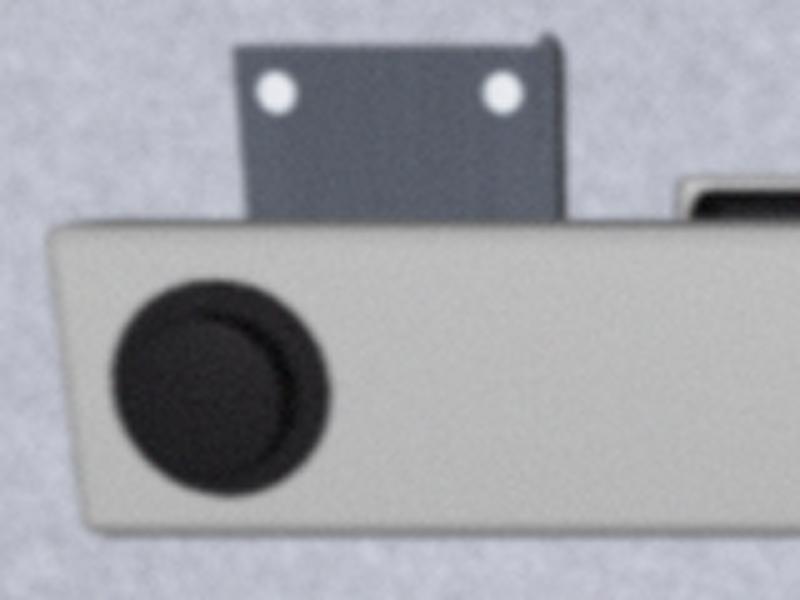

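View pics/w2d.png

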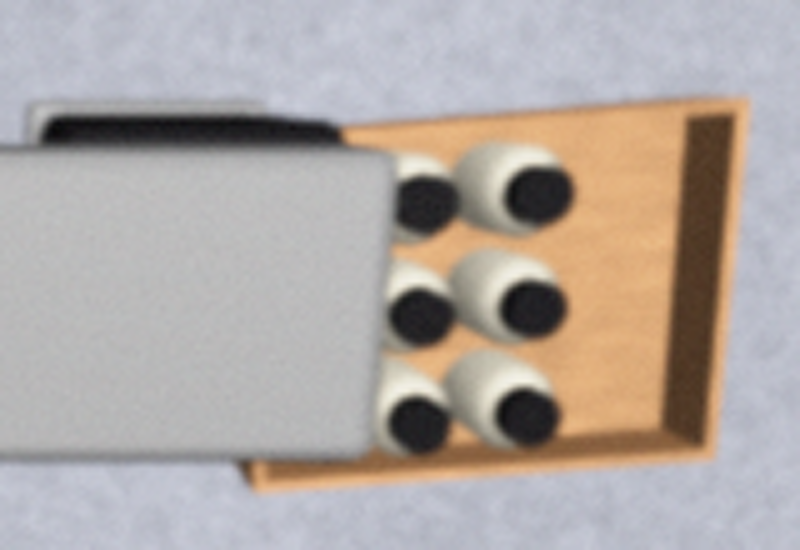

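```bash
python3 - <<'E'
from fit import *
a,b,w=model("scene"),model("side"),model("wrist")
S=lambda x,y:np.array([x/5+270-.4,y/5+160-.4]); D=lambda x,y:np.array([x/5+250-.4,y/5+170-.4])
C=lambda x,y:np.array([x/5+195-.4,y/5+75-.4]); E=lambda x,y:np.array([x/5+325-.4,y/5+90-.4])
st=[(a,(0,50,277),S(594,91)),(b,(0,50,277),D(165,137)),(a,(-75,110,10),S(693,425)),(a,(75,110,10),S(632,588)),
(b,(75,110,10),D(62,453)),(b,(-75,110,10),D(212,530)),(a,(-75,0,55),S(528,325)),(b,(-75,5,55),D(303,402)),
(a,(-28,80,263),S(658,100)),(a,(28,-95,263),S(317,97)),(a,(-28,-95,263),S(358,42))]
sw=[(w,(0,50,277),C(200,398)),(w,(75,110,10),C(235,47)),(w,(28,80,263),C(48,226)),(w,(-28,80,263),C(86,534)),(w,(28,-95,263),E(395,150)),(w,(-28,-95,263),E(372,460))]
fit(sw,[.58,.07,.04],"wrist only")
p=fit(st+sw,[.58,.07,.04],"both")
tr=[(a,(-60,-80,38),S(120,243)),(a,(60,-80,38),S(52,352)),(a,(60,80,0),S(298,442)),(a,(60,-80,0),S(52,398)),
(b,(60,80,38),D(296,303)),(b,(-60,-80,38),D(518,243)),(b,(60,-80,38),D(397,207)),(b,(-60,80,0),D(424,382)),(b,(60,80,0),D(296,335))]
tw=[(w,(60,-80,38),E(750,98)),(w,(-60,-80,38),E(714,460))]
q=fit(tr+tw,[.56,-.1,.1],"tray")
c,s=np.cos(p[2]),np.sin(p[2]);R=np.array([[c,-s],[s,c]])
print("tray in stand",R.T@(q[:2]-p[:2]),"dyaw",q[2]-p[2])
print("button",p[:2]+R@[0,.05],"beam",p[:2]+R@[0,-.02])
s=telemetry.get_state(); print(s["tcp_pos"], R.T@(p[:2]+R@[0,.05]-s["tcp_pos"][:2]))
E
```

```text
wrist only [0.5852 0.0731 0.0467] deg 2.68
[[0.5, 0.5], [-1.0, -0.8], [-2.9, -0.7], [-2.0, 1.4], [2.8, -0.6], [1.4, 1.1]]
both [0.585  0.0739 0.0466] deg 2.67
[[-0.8, 0.7], [0.1, -0.7], [-0.0, -1.0], [-0.5, -0.1], [-0.9, -1.4], [0.4, -0.4], [-1.5, -0.7], [0.1, -0.3], [-0.1, 0.0], [-1.1, -1.0], [-2.1, -0.4], [-0.4, 0.6], [-1.5, -0.8], [-3.8, -0.6], [-2.9, 1.5], [1.9, -0.4], [0.5, 1.2]]
tray [ 0.5619 -0.1204  0.1288] deg 7.38
[[-1.0, -0.9], [-0.9, -0.2], [-0.0, 0.8], [-0.1, 0.1], [-0.2, -1.0], [0.9, -0.0], [0.0, -1.0], [0.4, 0.5], [0.1, 0.2], [-1.0, -0.1], [-0.4, 0.0]]
tray in stand [-0.03219803 -0.19305405] dyaw 0.08212769334257936
button [0.58270211 0.12385341] beam [0.58596512 0.0539295 ]
[0.54049306 0.05028713 0.37058783] [0.04559243 0.07151875]
```

```bash
python3 -m jog '[[[2.3,-3.6,0],[0,0,0]],[[2.2,-3.6,0],[0,0,0]],[[0,0,3],[0,0,0]],[[0,0,3],[0,0,0]],[[0,0,1.5],[0,0,0]],[[0,0,0],[0,0,0]],[[0,0,0],[0,0,0]]]' 0; python3 - <<'E'
from h import *
im=viewer.camera("side"); crop(im,(230,140,390,260),5,"pics/si3.png")
im=viewer.camera("scene"); crop(im,(310,120,470,240),5,"pics/sc3.png")
print(telemetry.get_state()["tcp_pos"])
E
```

```text
clock: 3.2
tcp_pos: [0.5828, 0.1231, 0.298]
ee_rot: [1.0, 0.022, 0.001, -0.0]
wrist_force: [-0.2, -0.1, 0.6]
grip_width: 0.0001
[0.58296912 0.12340276 0.29827138]
```

View pics/sc3.png

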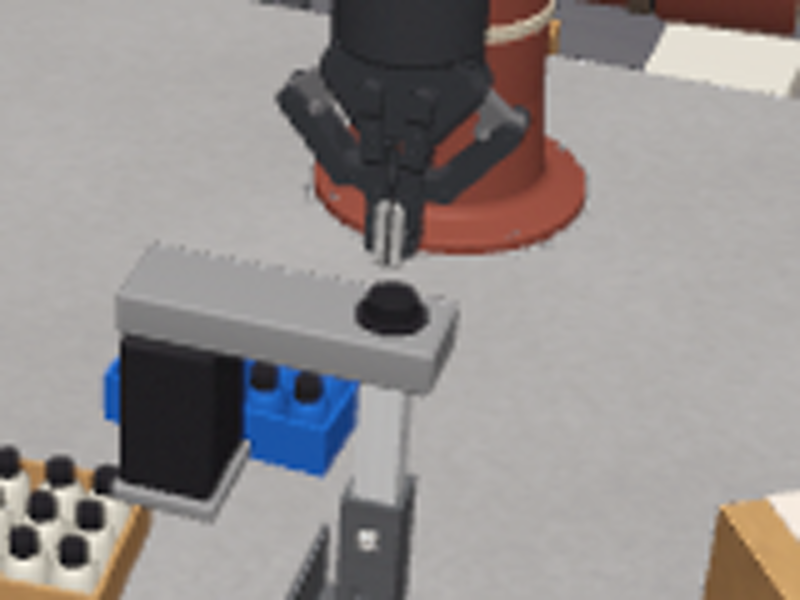

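View pics/si3.png

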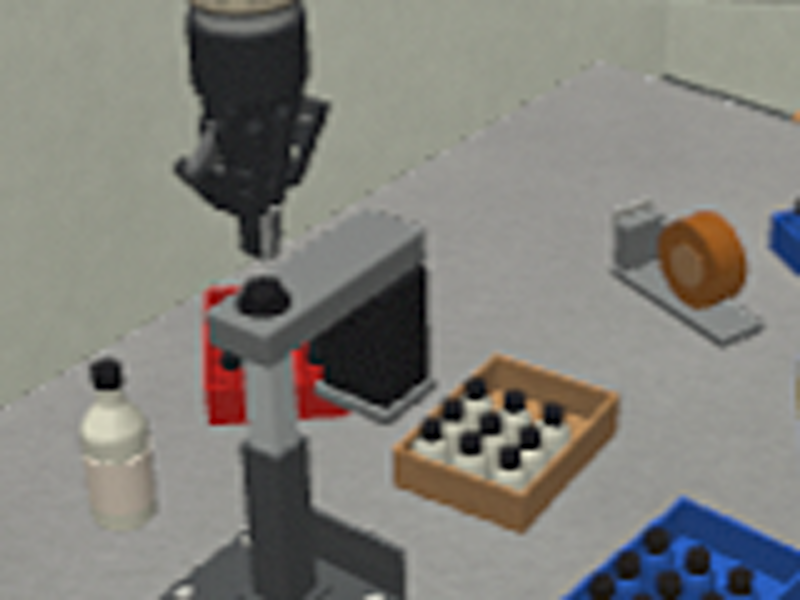

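Both views show the closed fingertips centred over the button: scene crop tips (390,265) and button (393,292), side crop tips (262,258) and button (264,290). Pressing in small steps.

```bash
python3 -m jog '[[[0,0,1],[0,0,0]],[[0,0,0.9],[0,0,0]],[[0,0,0.3],[0,0,0]],[[0,0,0.3],[0,0,0]],[[0,0,0.3],[0,0,0]],[[0,0,0.3],[0,0,0]],[[0,0,0],[0,0,0]]]' 0;python3 -m jog '[[[0,0,0.3],[0,0,0]],[[0,0,0.3],[0,0,0]],[[0,0,0],[0,0,0]]]' 0
```

```text
clock: 4.18
tcp_pos: [0.5822, 0.1236, 0.2659]
ee_rot: [1.0, 0.022, -0.0, -0.0]
wrist_force: [-2.8, -0.5, 4.6]
grip_width: 0.0005
clock: 4.55
tcp_pos: [0.5822, 0.1236, 0.2601]
ee_rot: [1.0, 0.022, 0.0, -0.0]
wrist_force: [-2.9, -1.3, 5.6]
grip_width: -0.0001
```

```bash
python3 -m jog '[[[0,0,0.3],[0,0,0]],[[0,0,0.3],[0,0,0]],[[0,0,0.3],[0,0,0]],[[0,0,0],[0,0,0]]]' 0; python3 - <<'E'
from h import *
im=viewer.camera("side"); crop(im,(230,140,390,260),5,"pics/si4.png")
im=viewer.camera("scene"); crop(im,(310,130,450,250),5,"pics/sc4.png")
print(telemetry.get_state()["tcp_pos"])
E
```

```text
clock: 5.05
tcp_pos: [0.5822, 0.1236, 0.2511]
ee_rot: [1.0, 0.022, 0.0, 0.0]
wrist_force: [-3.7, -0.7, 5.2]
grip_width: 0.0003
[0.5822191  0.1236183  0.25109725]
```

View pics/sc4.png

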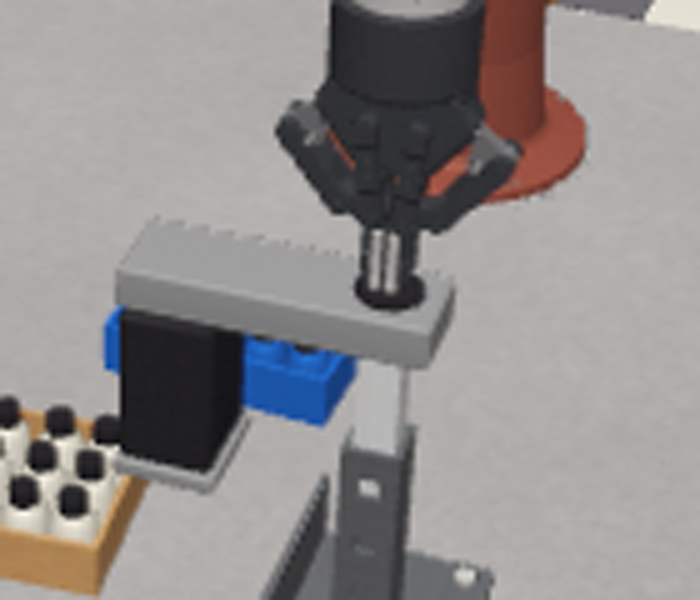

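View pics/si4.png

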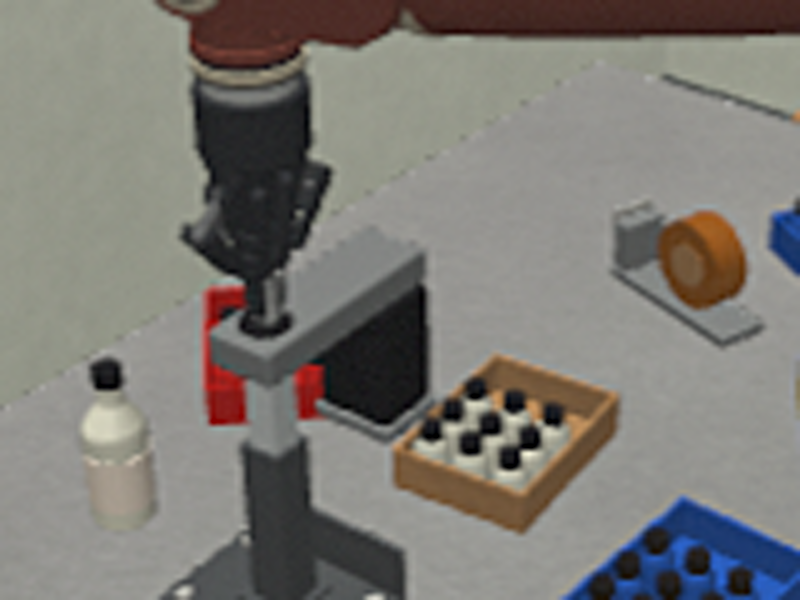

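The beam has dropped about 6 px in the scene view, roughly 16 mm. The mast is moving with the pin between holes. Now I'll lift off and move over to the beam.

```bash
python3 -m jog '[[[0,0,-1],[0,0,0]],[[0,0,-3],[0,0,0]],[[0,3.5,0],[0,0,0]],[[0,3.5,0],[0,0,0]],[[0,0,2],[0,0,0]],[[0,0,0],[0,0,0]]]' 0; python3 - <<'E'
from h import *
im=viewer.camera("side"); crop(im,(230,140,390,260),5,"pics/si5.png")
im=viewer.camera("scene"); crop(im,(310,130,450,250),5,"pics/sc5.png")
print(telemetry.get_state()["tcp_pos"])
E
```

```text
clock: 5.9
tcp_pos: [0.5841, 0.054, 0.2671]
ee_rot: [1.0, 0.022, -0.003, -0.0]
wrist_force: [-0.5, -0.4, -0.3]
grip_width: 0.0003
[0.58501494 0.05452606 0.26930874]
```

View pics/sc5.png

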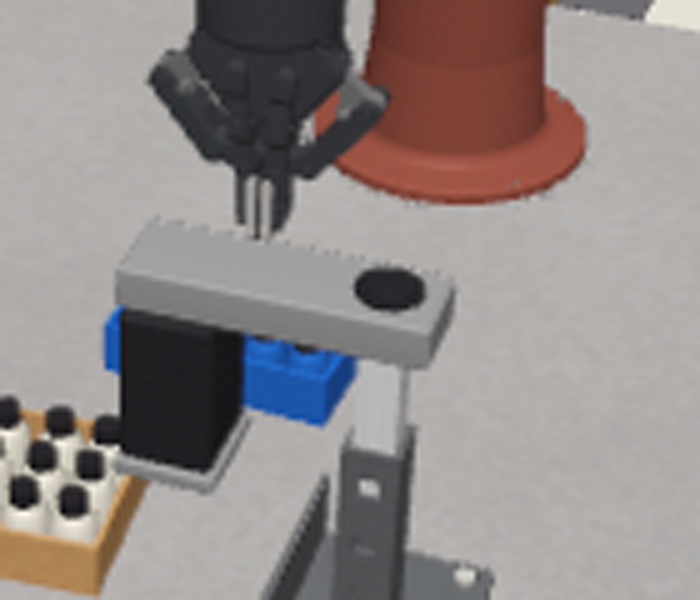

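View pics/si5.png

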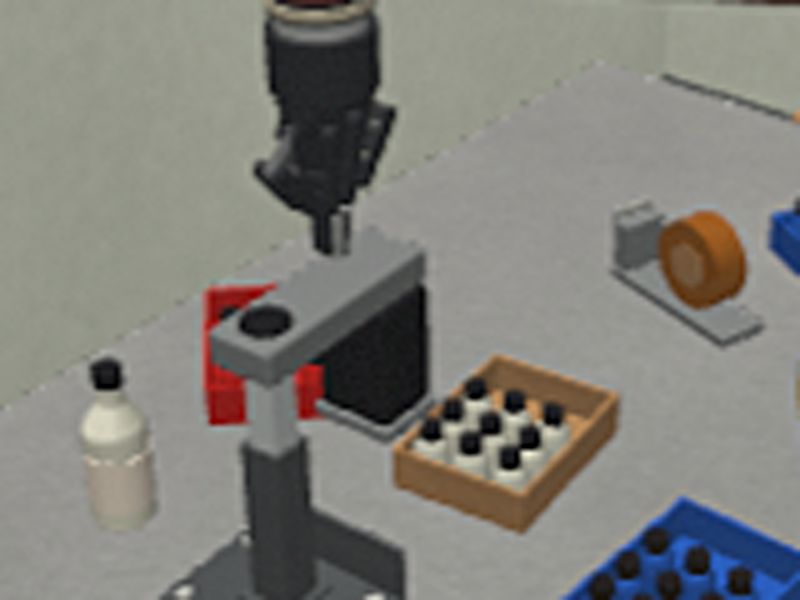

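The button stays in and the pin is between holes. Pushing down on the beam next, in small steps.

```bash
python3 -m jog '[[[0,0,1],[0,0,0]],[[0,0,0.8],[0,0,0]],[[0,0,0.4],[0,0,0]],[[0,0,0.4],[0,0,0]],[[0,0,0.4],[0,0,0]],[[0,0,0.4],[0,0,0]],[[0,0,0.3],[0,0,0]],[[0,0,0],[0,0,0]]]' 0;python3 -m jog '[[[0,0,0.2],[0,0,0]],[[0,0,0.2],[0,0,0]],[[0,0,0],[0,0,0]]]' 0
```

```text
clock: 7.0
tcp_pos: [0.5852, 0.0539, 0.2356]
ee_rot: [1.0, 0.023, -0.0, -0.0]
wrist_force: [-5.8, -0.4, 8.0]
grip_width: -0.0002
clock: 7.38
tcp_pos: [0.5851, 0.0539, 0.2319]
ee_rot: [1.0, 0.022, -0.0, -0.0]
wrist_force: [-6.0, 0.3, 8.7]
grip_width: 0.0002
```

```bash
python3 -m jog '[[[0,0,0.2],[0,0,0]],[[0,0,0.2],[0,0,0]],[[0,0,0.1],[0,0,0]],[[0,0,0],[0,0,0]]]' 0;python3 -m jog '[[[0,0,0.1],[0,0,0]],[[0,0,0.1],[0,0,0]],[[0,0,0],[0,0,0]]]' 0;python3 -m jog '[[[0,0,0.1],[0,0,0]],[[0,0,0.1],[0,0,0]],[[0,0,0],[0,0,0]]]' 0
```

```text
clock: 7.88
tcp_pos: [0.5852, 0.0539, 0.2269]
ee_rot: [1.0, 0.023, -0.0, -0.0]
wrist_force: [-6.2, 0.2, 8.6]
grip_width: -0.0
clock: 8.25
tcp_pos: [0.5853, 0.0539, 0.2243]
ee_rot: [1.0, 0.022, 0.0, -0.0]
wrist_force: [-5.3, -0.0, 7.2]
grip_width: -0.0005
clock: 8.62
tcp_pos: [0.5853, 0.0539, 0.2221]
ee_rot: [1.0, 0.022, -0.0, -0.0]
wrist_force: [-4.1, 1.9, 6.5]
grip_width: -0.0
```

```bash
python3 - <<'E'
from h import *
im=viewer.camera("side"); crop(im,(230,140,390,260),5,"pics/si6.png")
im=viewer.camera("scene"); crop(im,(310,130,450,250),5,"pics/sc6.png")
print(telemetry.get_state()["tcp_pos"])
E
```

```text
[0.58528551 0.05389773 0.22215357]
```

View pics/sc6.png

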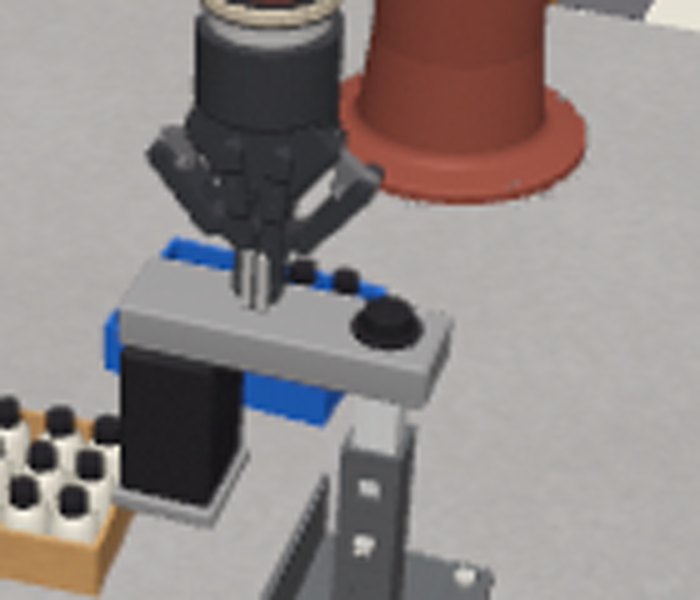

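View pics/si6.png

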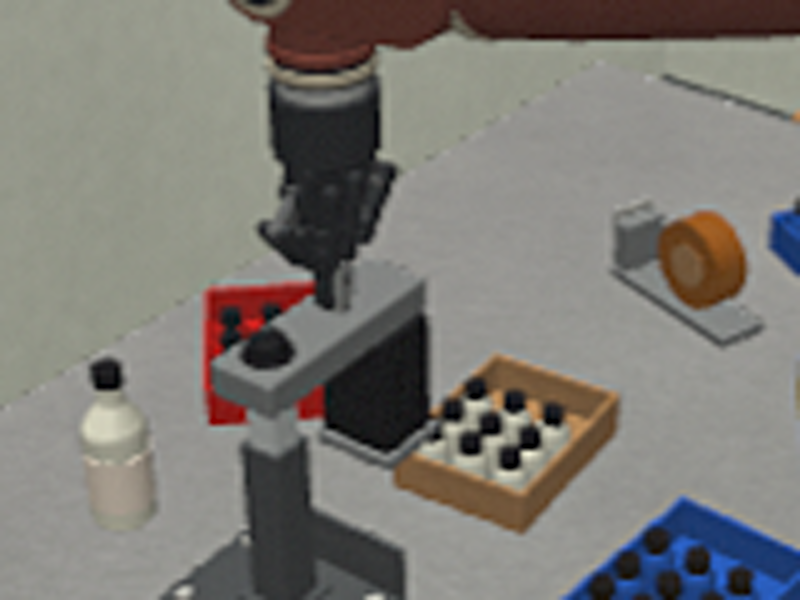

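The button has popped out, at scene crop (387,318), and the pin shows in the second window at (363,545). Lifting and going to the tray's empty end.

```bash
python3 -m jog '[[[0,0,-3],[0,0,0]],[[0,0,-3],[0,0,0]],[[-0.5,5,0],[0,0,0]],[[-0.5,5,0],[0,0,0]],[[-0.5,5,0],[0,0,0]],[[-0.5,5,0],[0,0,0]],[[-0.5,5.1,0],[0,0,0]],[[0,0,0],[0,0,-0.084]],[[0,0,4],[0,0,0]],[[0,0,0],[0,0,0]]]' 0.4; python3 - <<'E'
from h import *
m=model("wrist"); s=telemetry.get_state(); print(s["tcp_pos"],s["ee_rot"],s["joint_positions"])
im=viewer.camera("wrist"); crop(im,(0,0,640,400),1,"pics/w7.png")
im=viewer.camera("scene"); crop(im,(270,130,430,250),5,"pics/sc7.png")
E
```

```text
clock: 9.98
tcp_pos: [0.5698, -0.1975, 0.2363]
ee_rot: [0.998, 0.064, -0.003, -0.002]
wrist_force: [0.8, -0.1, -0.7]
grip_width: 0.0346
[ 0.56979033 -0.19749315  0.23630751] [ 0.99793478  0.06412982 -0.00317967 -0.00185249] [-4.57025011e-01  3.06552646e-03  1.65517404e+00  4.67459562e-05
  1.49071285e+00  9.85418816e-01]
```

View pics/w7.png

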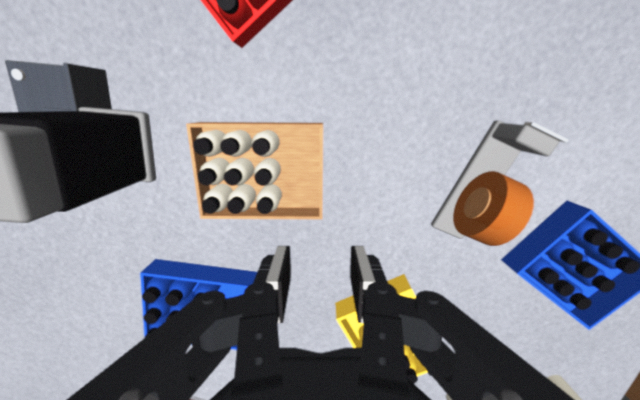

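View pics/sc7.png

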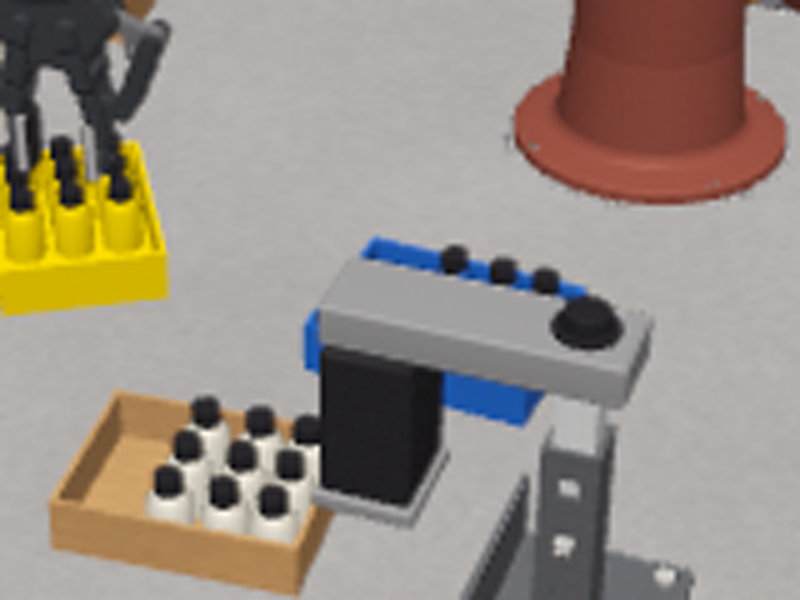

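```bash
python3 - <<'E'
from h import *
crop("pics/w7.png",(180,110,340,230),5,"pics/w7c.png")
E
```

```text
(no output)
```

View pics/w7c.png

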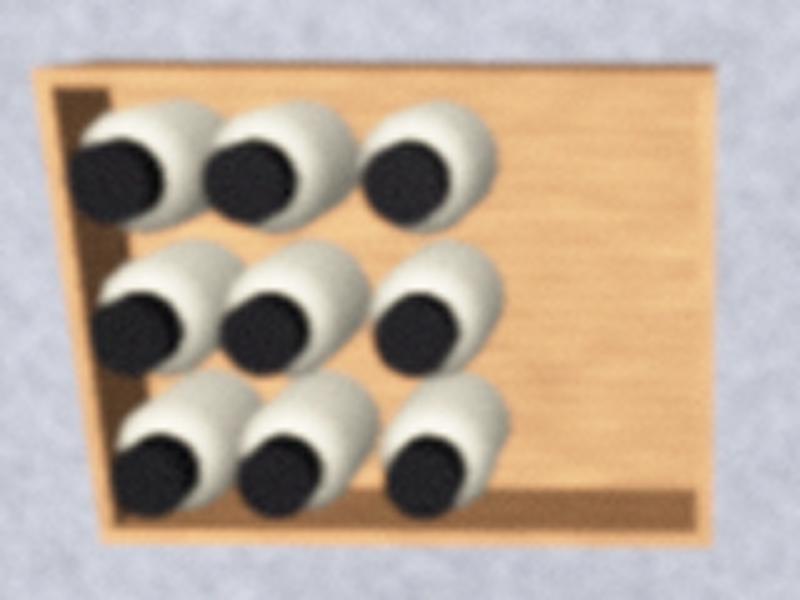

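Tray rim corners in the wrist crop are (33,70), (717,67), (712,546) and (103,546).

```bash
python3 - <<'E'
from fit import *
from scipy.spatial.transform import Rotation as Ro
w=model("wrist")
C=lambda x,y:np.array([x/5+180-.4,y/5+110-.4])
q=fit([(w,(60,80,38),C(33,70)),(w,(60,-80,38),C(717,67)),(w,(-60,-80,38),C(712,546)),(w,(-60,80,38),C(103,546))],[.56,-.12,.13])
a,b=model("scene"),model("side")
S=lambda x,y:np.array([x/5+270-.4,y/5+130-.4])
s=telemetry.get_state(); print(s["tcp_pos"])
c,si=np.cos(q[2]),np.sin(q[2]);R=np.array([[c,-si],[si,c]])
g=q[:2]+R@[0,-.078]; T=Ro.from_quat(s["ee_rot"]).as_matrix(); print("yaw",np.arctan2(T[1,0],T[0,0]))
print(g, "tool move cm", 100*T.T@np.r_[g-s["tcp_pos"][:2],.012-s["tcp_pos"][2]])
E
```

```text
[ 0.5665 -0.1208  0.1286] deg 7.37
[[0.6, 0.2], [-1.1, 0.9], [-0.2, -0.8], [0.6, -0.8]]
[ 0.57171375 -0.19808194  0.24056264]
yaw 0.12894703714044412
[ 0.57651215 -0.19813167] tool move cm [ 0.48254798  0.07156593 22.85609536]
```

```bash
python3 -m jog '[[[0.1,0.05,5],[0,0,0]],[[0,0,5],[0,0,0]],[[0,0,5],[0,0,0]],[[0,0,3],[0,0,0]],[[0,0,0],[0,0,0]],[[0,0,0],[0,0,0]]]' 0.4; python3 - <<'E'
from h import *
print(telemetry.get_state()["tcp_pos"])
im=viewer.camera("wrist"); crop(im,(0,0,640,400),1,"pics/w8.png")
im=viewer.camera("side"); crop(im,(270,140,430,260),5,"pics/si8.png")
E
```

```text
clock: 10.82
tcp_pos: [0.5747, -0.1993, 0.0632]
ee_rot: [0.998, 0.065, 0.002, 0.001]
wrist_force: [0.3, 0.0, 1.7]
grip_width: 0.0345
[ 0.57466787 -0.19932503  0.06322674]
```

View pics/w8.png

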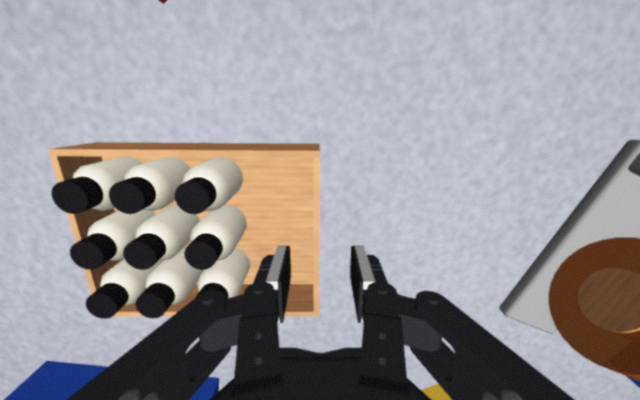

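View pics/si8.png

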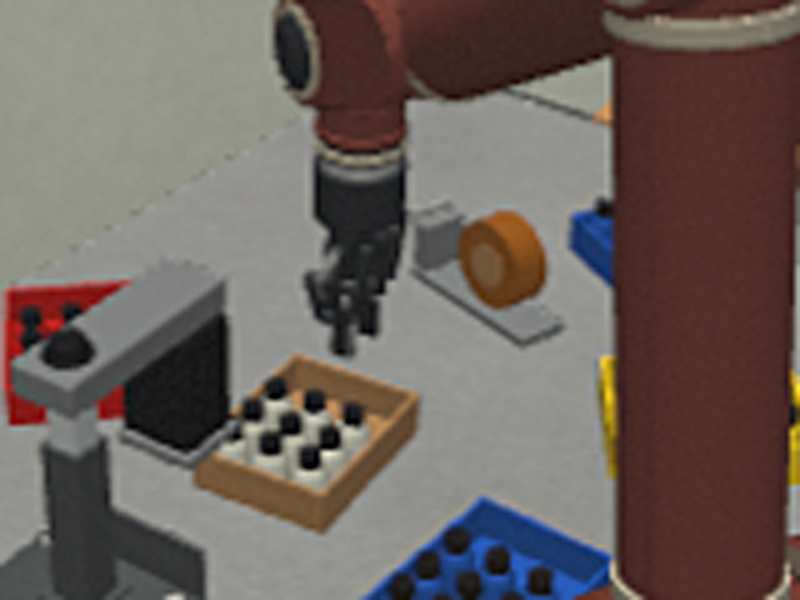

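```bash
python3 - <<'E'
from h import *
a,b=model("scene"),model("side")
print("roll",tri([(a,233,197.5),(b,270+503/5,140+262/5)]))
for uv in [(207,222),(217,223),(252,203),(243,199)]: print(atz(a,*uv,0))
w=model("wrist"); 
for uv in [(503,308),(553,331),(630,142)]: print(atz(w,*uv,0.005))
E
```

```text
roll [ 0.55954361 -0.40557029  0.05205072]
[ 0.65085947 -0.45493721  0.        ]
[ 6.42161847e-01 -4.21412207e-01  1.11022302e-16]
[ 0.50137226 -0.37434401  0.        ]
[ 4.93395903e-01 -4.16185358e-01  1.11022302e-16]
[ 0.51526742 -0.36678656  0.005     ]
[ 0.49744295 -0.41831866  0.005     ]
[ 0.66206146 -0.4075597   0.005     ]
```

The wall is at column 317 and the fingers are centred on 320. The tape dispenser is more than 80 mm clear. Descending and gripping.

```bash
python3 -m jog '[[[0,-0.1,2.5],[0,0,0]],[[0,0,1.5],[0,0,0]],[[0,0,0.9],[0,0,0]],[[0,0,0],[0,0,0]]]' 0.4;  python3 -m jog '[[[0,0,0],[0,0,0]],[[0,0,0],[0,0,0]],[[0,0,0],[0,0,0]],[[0,0,0],[0,0,0]]]' 0; python3 - <<'E'
from h import *
im=viewer.camera("wrist"); crop(im,(0,0,640,400),1,"pics/w9.png")
E
```

```text
clock: 11.42
tcp_pos: [0.5723, -0.1975, 0.0109]
ee_rot: [0.998, 0.064, -0.0, -0.0]
wrist_force: [0.2, 1.0, 0.3]
grip_width: 0.0342
clock: 11.92
tcp_pos: [0.5734, -0.1979, 0.0123]
ee_rot: [0.998, 0.064, 0.001, 0.0]
wrist_force: [0.9, 1.5, 3.3]
grip_width: 0.0026
```

View pics/w9.png

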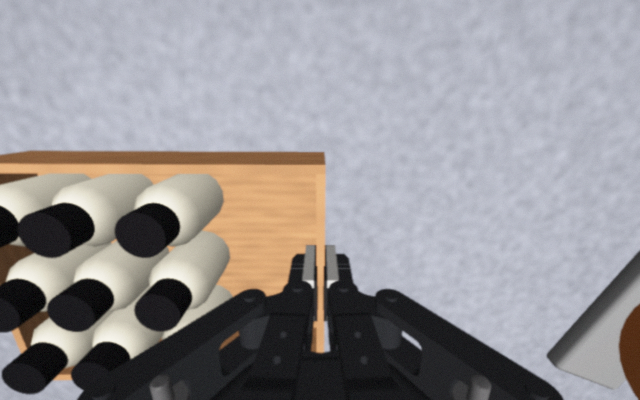

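The wall is gripped between the fingers at (320,260) in the wrist view. I'll slide the tray to about 25 mm short of the fence, correcting sideways offset and yaw on the way.

```bash
python3 -m jog '[[[0.35,-0.96,0],[0,0,0]],[[0.35,-0.96,0],[0,0,0]],[[0.35,-0.96,0],[0,0,0]],[[0.35,-0.96,0],[0,0,0]],[[0.35,-0.96,0],[0,0,0]],[[0,0,0],[0,0,0]]]' 0;  python3 -m jog '[[[0.35,-0.96,0],[0,0,0]],[[0.35,-0.96,0],[0,0,0]],[[0.35,-0.96,0],[0,0,0]],[[0.35,-0.95,0],[0,0,0]],[[0,0,0],[0,0,0.028]],[[0,0,0],[0,0,0.028]],[[0,0,0],[0,0,0.027]],[[0,0,0],[0,0,0]]]' 0; python3 - <<'E'
from h import *
s=telemetry.get_state(); print(s["tcp_pos"])
im=viewer.camera("wrist"); crop(im,(0,0,640,400),1,"pics/w10.png")
im=viewer.camera("side"); crop(im,(240,140,400,260),5,"pics/si10.png")
im=viewer.camera("scene"); crop(im,(260,150,420,270),5,"pics/sc10.png")
E
```

```text
clock: 12.72
tcp_pos: [0.5846, -0.1481, 0.0123]
ee_rot: [0.998, 0.065, 0.001, 0.001]
wrist_force: [-0.1, -2.2, 5.4]
grip_width: 0.003
clock: 13.72
tcp_pos: [0.5926, -0.1079, 0.0123]
ee_rot: [1.0, 0.024, -0.001, 0.0]
wrist_force: [-3.7, 0.3, 8.7]
grip_width: 0.0031
[ 0.59256303 -0.1079405   0.01229038]
```

View pics/sc10.png

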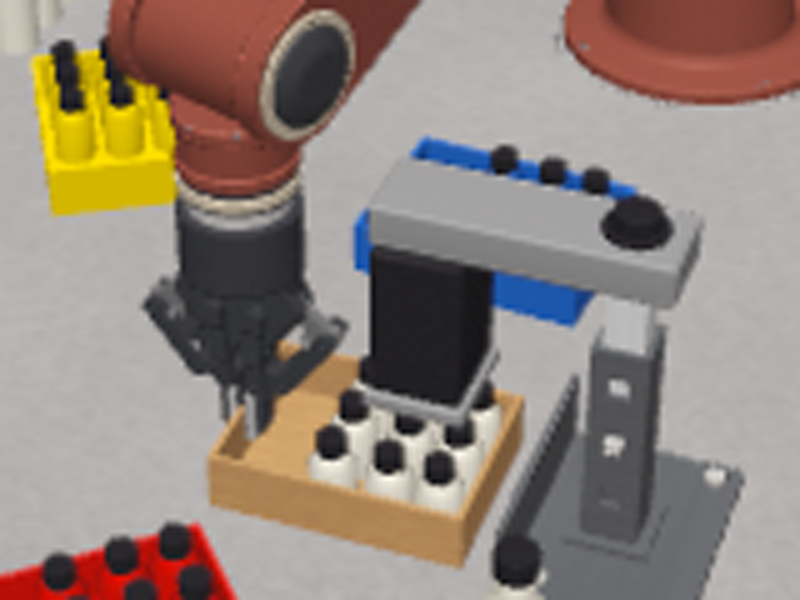

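View pics/si10.png

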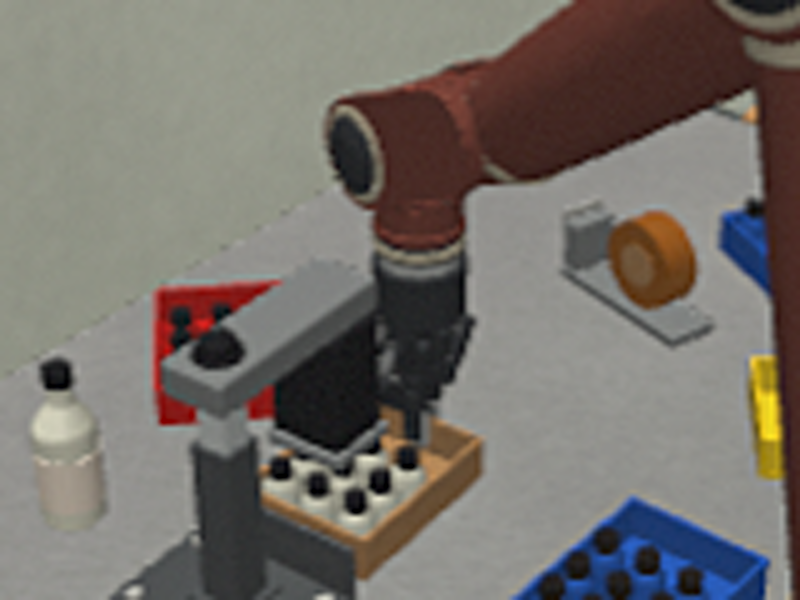

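View pics/w10.png

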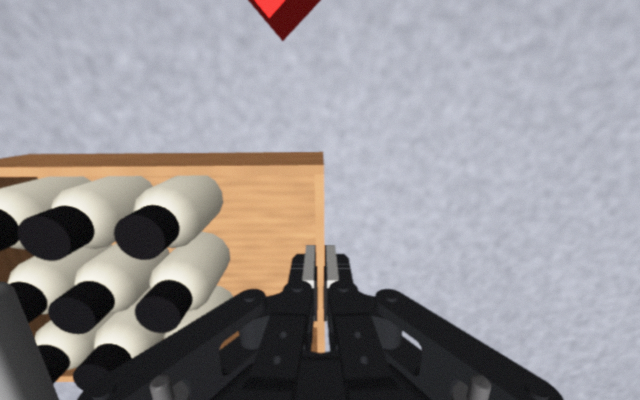

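```bash
python3 - <<'E'
from fit import *
a,b,w=model("scene"),model("side"),model("wrist")
S=lambda x,y:np.array([x/5+260-.4,y/5+150-.4]); D=lambda x,y:np.array([x/5+240-.4,y/5+140-.4])
o=[(a,(60,80,0),S(464,566)),(a,(60,-80,0),S(210,503)),(a,(60,-80,38),S(210,463)),(a,(60,80,38),S(464,522)),(a,(-60,80,38),S(523,398)),
(b,(-60,-80,38),D(482,439)),(b,(-60,80,0),D(362,575)),(b,(-60,80,38),D(360,545))]
q=fit(o,[.58,-.03,.04])
q2=fit(o+[(w,(60,-80,38),np.array([323,152.]))],[.58,-.03,.04])
for p in ([.5842,.0761,.0445],[.585,.0739,.0466]):
  for r in (q,q2):
    c,s=np.cos(p[2]),np.sin(p[2]);R=np.array([[c,-s],[s,c]])
    print("tray in stand",R.T@(r[:2]-p[:2]),"dyaw",r[2]-p[2])
print(atz(w,323,152,.038))
E
```

```text
[ 0.5889 -0.0286  0.0539] deg 3.09
[[-0.2, 1.2], [0.1, 0.8], [-0.4, -0.8], [0.0, 0.2], [0.7, -0.0], [0.2, -0.3], [0.4, 1.3], [0.6, -0.6]]
 [ 0.5927 -0.031   0.0728] deg 4.17
[[-0.9, 1.5], [-1.0, 1.8], [-1.6, 0.2], [-0.7, 0.6], [-0.7, 0.1], [-0.4, -1.1], [0.5, 0.5], [0.7, -1.4], [-0.5, 0.4]]
tray in stand [ 2.79291492e-05 -1.04768333e-01] dyaw 0.009436848991428826
tray in stand [ 0.00368823 -0.10739798] dyaw 0.02831507790363387
tray in stand [-0.00088873 -0.10253328] dyaw 0.007336848991428821
tray in stand [ 0.00276604 -0.10517061] dyaw 0.026215077903633865
[ 0.65849823 -0.10665677  0.038     ]
```

Measured in the stand frame, the tray sits at about x 0 to +3 mm, y -105 mm, yaw +0.009 rad. I'll release it, back out and turn the jaws across the tray for a two-finger push.

```bash
python3 -m jog '[[[0,0,0],[0,0,0]],[[0,0,0],[0,0,0]],[[0,0,0],[0,0,0]]]' 0.25;  python3 -m jog '[[[0,0,-2],[0,0,0]],[[0,0,-4],[0,0,0]],[[0,2,-5],[0,0,0]],[[0,4,-2],[0,0,0]],[[0,0,0],[0,0,0.18]],[[0,0,0],[0,0,0.18]],[[0,0,0],[0,0,0.18]],[[0,0,0],[0,0,0.18]],[[0,0,0],[0,0,0.18]],[[0,0,0],[0,0,0.18]],[[0,0,0],[0,0,0.18]],[[0,0,0],[0,0,0.18]]]' 0.25;python3 -m jog '[[[0,0,0],[0,0,0.13]],[[0,0,0],[0,0,0]],[[0,0,0],[0,0,0]]]' 0.8; python3 - <<'E'
from h import *
from scipy.spatial.transform import Rotation as Ro
m=model("wrist"); s=telemetry.get_state(); T=Ro.from_quat(s["ee_rot"]).as_matrix(); print(s["tcp_pos"],"yaw",np.arctan2(T[1,0],T[0,0]),s["joint_positions"][5])
im=viewer.camera("wrist"); crop(im,(0,0,640,400),1,"pics/w11.png")
im=viewer.camera("scene"); crop(im,(260,150,420,270),5,"pics/sc11.png")
E
```

```text
clock: 14.25
tcp_pos: [0.5923, -0.1077, 0.0106]
ee_rot: [1.0, 0.023, -0.001, -0.0]
wrist_force: [0.1, -0.1, -0.3]
grip_width: 0.0213
clock: 15.75
tcp_pos: [0.5959, -0.168, 0.143]
ee_rot: [0.765, -0.644, 0.001, -0.0]
wrist_force: [-0.4, 0.6, -0.3]
grip_width: 0.0212
clock: 16.12
tcp_pos: [0.5958, -0.168, 0.1422]
ee_rot: [0.724, -0.69, 0.0, -0.0]
wrist_force: [0.5, -0.4, 0.7]
grip_width: 0.0681
[ 0.59577222 -0.16795228  0.14216921] yaw -1.5223605738841863 2.698173271440301
```

View pics/w11.png

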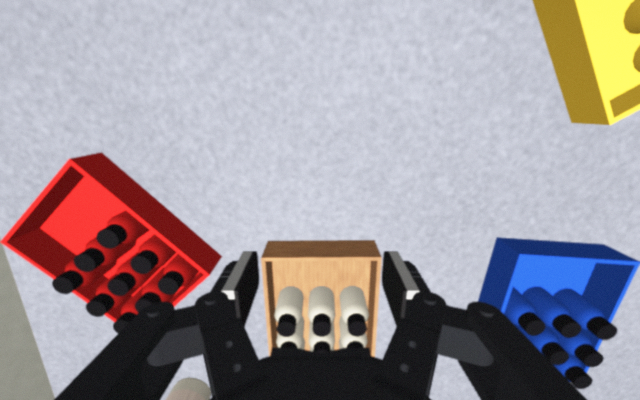

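View pics/sc11.png

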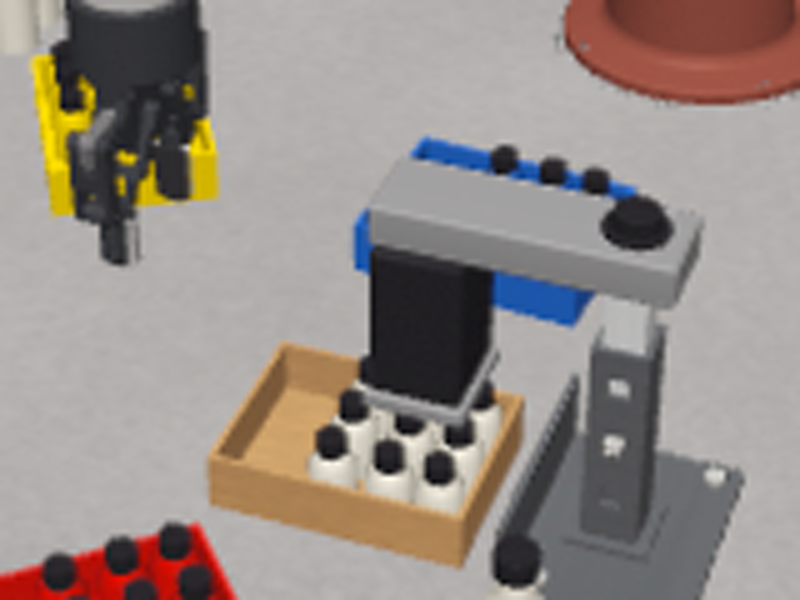

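In the wrist view the tray's near end spans columns 265 to 380, centre 322, against the jaw centre at 320. It is centred and square to the jaws. Descending behind the tray.

```bash
python3 -m jog '[[[0,0,5],[0,0,0]],[[0,0,5],[0,0,0]],[[0,0,2.5],[0,0,0]],[[0,0,1],[0,0,0]],[[-1,0,0],[0,0,0]],[[-1,0,0],[0,0,0]],[[-1,0,0],[0,0,0]],[[0,0,0],[0,0,0]]]' 0.8; python3 - <<'E'
from h import *
s=telemetry.get_state();print(s["tcp_pos"])
im=viewer.camera("wrist"); crop(im,(0,0,640,400),1,"pics/w12.png")
im=viewer.camera("scene"); crop(im,(260,150,420,270),5,"pics/sc12.png")
E
```

```text
clock: 17.23
tcp_pos: [0.5946, -0.1371, 0.0072]
ee_rot: [0.724, -0.69, 0.001, -0.0]
wrist_force: [-0.1, -0.6, 0.1]
grip_width: 0.0681
[ 0.59460101 -0.13705359  0.00720403]
```

View pics/w12.png

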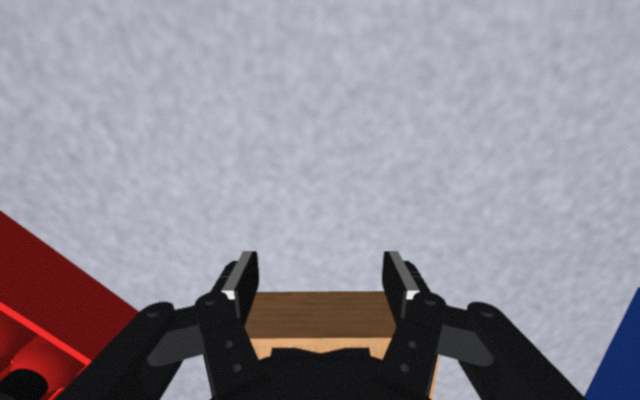

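View pics/sc12.png

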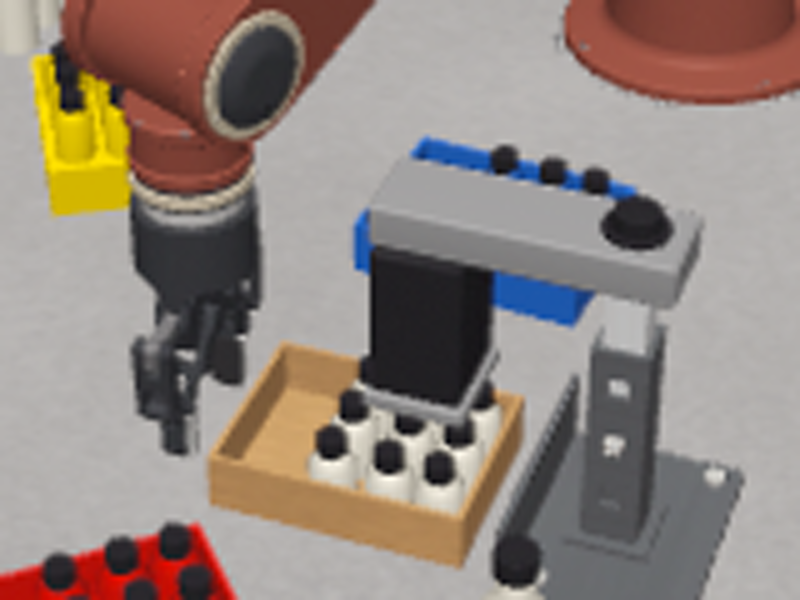

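```bash
python3 -m jog '[[[-0.7,0,0],[0,0,0]],[[-0.6,0,0],[0,0,0]],[[-0.4,0,0],[0,0,0]],[[-0.4,0,0],[0,0,0]],[[-0.4,0,0],[0,0,0]],[[-0.4,0,0],[0,0,0]],[[-0.4,0,0],[0,0,0]],[[0,0,0],[0,0,0]]]' 0.8; python3 - <<'E'
from h import *
s=telemetry.get_state();print(s["tcp_pos"])
im=viewer.camera("side"); crop(im,(240,150,360,270),5,"pics/si13.png")
im=viewer.camera("scene"); crop(im,(260,150,420,270),5,"pics/sc13.png")
E
```

```text
clock: 18.32
tcp_pos: [0.5925, -0.1043, 0.0063]
ee_rot: [0.723, -0.69, -0.0, -0.0]
wrist_force: [0.5, -0.4, -0.2]
grip_width: 0.0685
[ 0.59254256 -0.10428001  0.00628805]
```

View pics/sc13.png

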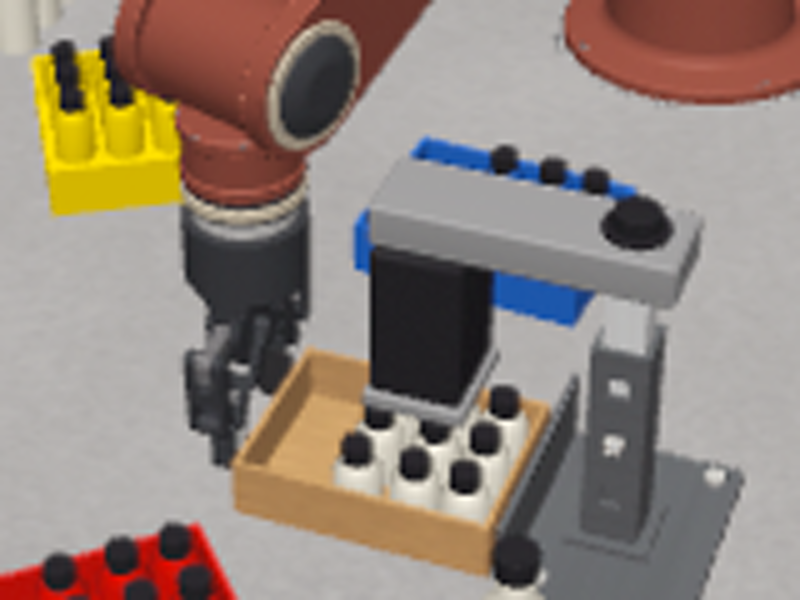

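View pics/si13.png

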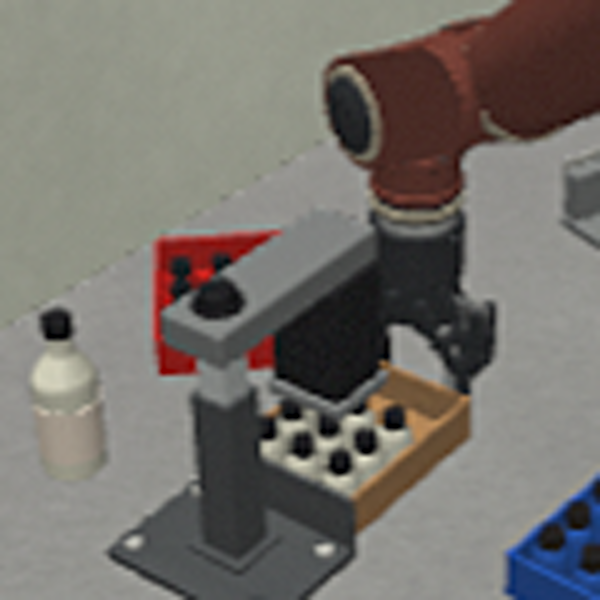

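The tray is close to the fence. Pushing on in 2 mm steps and watching the force.

```bash
python3 -m jog '[[[-0.2,0,0],[0,0,0]],[[-0.2,0,0],[0,0,0]],[[0,0,0],[0,0,0]]]' 0.8; python3 -m jog '[[[-0.2,0,0],[0,0,0]],[[-0.1,0,0],[0,0,0]],[[0,0,0],[0,0,0]]]' 0.8;python3 -m jog '[[[-0.1,0,0],[0,0,0]],[[-0.1,0,0],[0,0,0]],[[0,0,0],[0,0,0]]]' 0.8
```

```text
clock: 18.8
tcp_pos: [0.5926, -0.1011, 0.0065]
ee_rot: [0.723, -0.69, 0.0, -0.0]
wrist_force: [-0.3, -2.9, -0.5]
grip_width: 0.0683
clock: 19.18
tcp_pos: [0.5924, -0.098, 0.0065]
ee_rot: [0.723, -0.69, 0.0, -0.0]
wrist_force: [1.1, -3.7, -0.5]
grip_width: 0.0685
clock: 19.55
tcp_pos: [0.5923, -0.096, 0.0065]
ee_rot: [0.723, -0.69, 0.0, -0.0]
wrist_force: [-1.3, -3.1, 1.4]
grip_width: 0.0684
```

```bash
python3 -m jog '[[[-0.1,0,0],[0,0,0]],[[-0.1,0,0],[0,0,0]],[[0,0,0],[0,0,0]]]' 0.8; python3 -m jog '[[[-0.1,0,0],[0,0,0]],[[-0.1,0,0],[0,0,0]],[[0,0,0],[0,0,0]]]' 0.8
```

```text
clock: 19.92
tcp_pos: [0.5926, -0.0953, 0.0066]
ee_rot: [0.724, -0.69, 0.001, 0.001]
wrist_force: [1.1, -8.1, -0.7]
grip_width: 0.0685
clock: 20.3
tcp_pos: [0.5927, -0.0953, 0.0067]
ee_rot: [0.724, -0.69, 0.003, 0.002]
wrist_force: [1.5, -13.7, -2.5]
grip_width: 0.0681
```

It is seated: the TCP stopped at y -0.0953 and the force rose to 13.7 N. Backing off, lifting, and checking from several views.

```bash
python3 -m jog '[[[0.3,0,0],[0,0,0]],[[0.7,0,0],[0,0,0]],[[3,0,0],[0,0,0]],[[5,0,0],[0,0,0]],[[0,0,-5],[0,0,0]],[[0,0,-6],[0,0,0]],[[0,0,-6],[0,0,0]],[[0,0,-6],[0,0,0]],[[0,0,0],[0,0,0]],[[0,0,0],[0,0,0]]]' 0.8; python3 - <<'E'
from h import *
s=telemetry.get_state();print(s["tcp_pos"])
im=viewer.camera("wrist"); crop(im,(0,0,640,400),1,"pics/w14.png")
im=viewer.camera("side"); crop(im,(240,150,360,270),5,"pics/si14.png")
im=viewer.camera("scene"); crop(im,(280,160,430,280),5,"pics/sc14.png")
E
```

```text
clock: 21.55
tcp_pos: [0.5958, -0.1812, 0.2355]
ee_rot: [0.724, -0.69, -0.001, -0.0]
wrist_force: [-0.7, -0.2, -1.1]
grip_width: 0.0681
[ 0.59581551 -0.18124188  0.23550212]
```

View pics/sc14.png

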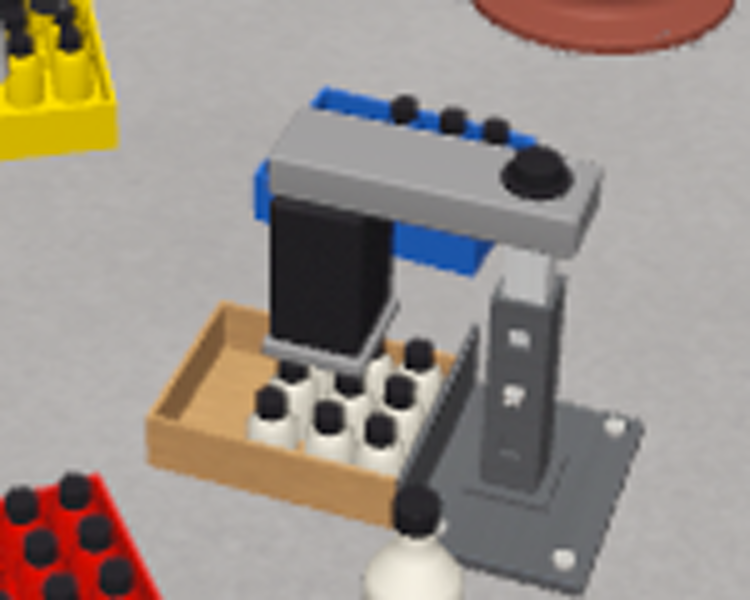

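View pics/si14.png

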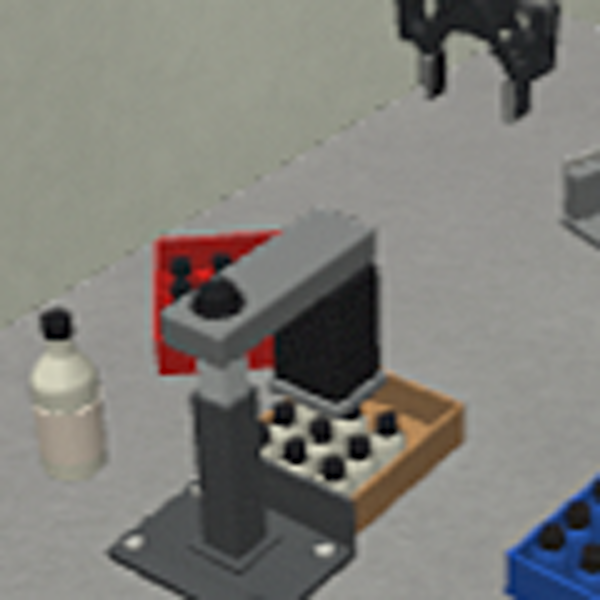

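View pics/w14.png

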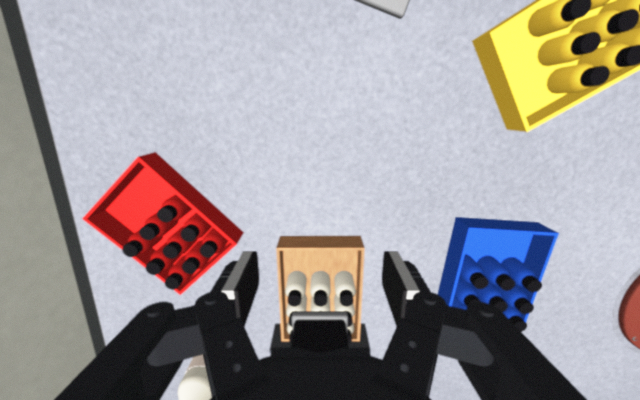

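```bash
python3 - <<'E'
from fit import *
crop("pics/w14.png",(255,225,385,360),4,"pics/w14c.png")
a,b=model("scene"),model("side")
S=lambda x,y:np.array([x/5+280-.4,y/5+160-.4]); D=lambda x,y:np.array([x/5+240-.4,y/5+150-.4])
o=[(a,(60,-80,0),S(148,464)),(a,(60,-80,38),S(148,420)),(a,(-60,-80,38),S(224,304)),(b,(-60,-80,38),D(466,406)),(b,(-60,-80,0),D(464,440)),(b,(-60,80,0),D(357,528)),(b,(60,-80,38),D(390,373))]
q=fit(o,[.58,-.0,.04])
for p in ([.5842,.0761,.0445],[.585,.0739,.0466]):
    c,s=np.cos(p[2]),np.sin(p[2]);R=np.array([[c,-s],[s,c]])
    print("tray in stand",R.T@(q[:2]-p[:2]),"dyaw",q[2]-p[2])
E
```

```text
[ 0.585  -0.0044  0.0639] deg 3.66
[[0.4, 0.2], [-0.0, -0.6], [-0.8, -1.1], [0.4, -0.6], [0.7, 0.3], [-1.7, 4.4], [-8.8, -3.9]]
tray in stand [-0.00279737 -0.08042469] dyaw 0.019400077413101305
tray in stand [-0.0036629  -0.07818376] dyaw 0.0173000774131013
```

View pics/w14c.png

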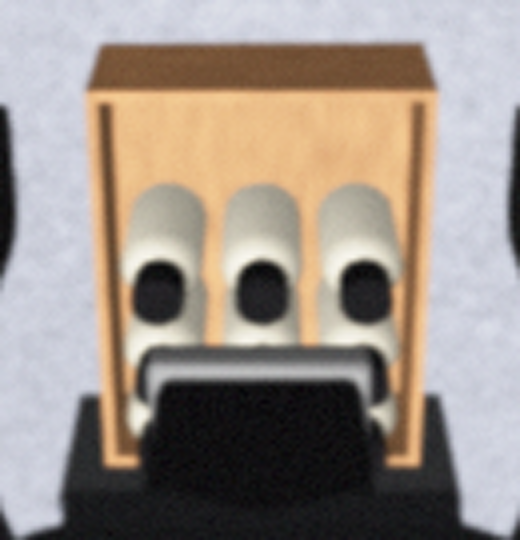

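The wrist close-up agrees on three points:
- **Centring:** the tray rim spans 87 to 437 (centre 262), the scanner is centred near 262 and the fence spans about 80 to 440 (centre 260). The tray is centred within about 1 mm.
- **Squareness:** the tray's near rim is parallel to the fence's top edge.
- **Other items:** the pin still shows in the second window, the button is out, and the bottle, carton and tape dispenser were not touched.

My numeric fit from the scene and side views had two bad corner readings (8.8 px and 4.4 px residuals), so I trust the direct view over it.

```bash
python3 - <<'E'
from cell import robot, telemetry
print(robot.close_job(), telemetry.get_state()["clock"])
E
```

```text
the job is handed in; nothing more can be done
the job is handed in; nothing more can be done
```

The post is down by one hole and the tray is against the fence under the scanner; I handed the job in at about 21.8 s.

**Post:** I pressed the button and took the mast down about 16 mm, let go, then pushed on the beam until the latch snapped out. The button is fully out again and the pin shows in the second window.

**Tray:** I gripped its empty end wall and slid it to about 25 mm short of the fence, correcting its sideways offset and yaw. I then let go and pushed it home with two open fingers. It stopped against the fence with the force rising to about 14 N, and I backed off and lifted clear.

**Last checks:**
- The wrist view shows the tray, fence and scanner centres within about 1 mm of each other, with the tray's rim parallel to the fence.
- A fit from the scene and side views put the tray at stand x of about -3 mm, y of -78 to -80 mm, and yaw off by about 0.02 rad. That disagrees slightly on centring and yaw. Two of its corner readings were poor because the stand and scanner hid them, so I trusted the wrist view.
- I never touched the bottle, carton, tape dispenser or coloured trays. The last pictures did not cover the carton or most of the tape dispenser.

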